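Press the square into the frame corner and hold it

TASK

Clear the frame-corner jig: take the brass padlock out of it and leave it in the orange parts tray. Then lay the carpenter's square flat in the jig and press its corner home into the inside corner, until one leg bears flush on the fixed aluminium rail and the other has pushed the sprung yellow rail out square and bears on it. Finish while still holding the square pressed there with the fingers, and leave the grey padlock, the oil bottle and the screwdriver alone.

Things in the scene. Friction and masses are not known exactly. Their poses are not given: they have to be found in the camera images.
- jig: Frame-corner jig fixed to the bench: plywood board 180 x 180 mm, 6 mm thick (-68 to +112 mm in x and y), with two rails 24 mm wide, tops 24 mm above the bench, forming an inside corner. Origin on the bench, 45 mm from both rails' inner faces; the seated square's origin lies straight above it. x: along the fixed rail, away from the corner; y: along the yellow rail when square; z up.
- frame_corner (a point): The inside corner of the jig, where the inner faces of both rails meet, at the top of the base board (6 mm above the bench); also the pivot of the yellow rail. Axes as the jig's.
- fixed_rail: The jig's bare aluminium rail, 152 mm long, 24 mm wide, 18 mm high on the board, immovable. Origin at the inside corner on the board; x runs along its inner face away from the corner, y points from that face into the jig.
- sprung_rail (a joint): Yellow rail's angle about its upright pivot at the inside corner, rad: 0 is square to the fixed rail, negative leans in over the board (at rest about -0.11 to -0.13), stops at -0.2 and 0.1. A spring of 3 N m/rad swings it inwards: about 0.36 N m (3 N at 120 mm from the pivot) holds it square.
- sprung_rail_end (a point): Free end of the yellow rail: top edge of its inner face, 150 mm from the inside corner. The rail is 148 mm long, 24 mm wide, 18 mm high on the board.
- square: Carpenter's square, 350 g, lying flat: aluminium L, legs 120 mm long, 28 wide, 12 thick, with an upright wooden grip 60 x 22 mm, top 61 mm above the underside. Origin under the grip's centre at the underside, 45 mm from both outer faces (outer corner at x = y = -45 mm), near the centre of mass. x, y: along the legs, as the jig's when seated. Grip's length along (1,-1,0), thickness along (1,1,0).
- square_corner (a point): The square's outer corner, at its underside.
- brass_padlock: Brass padlock standing on the jig's board where the square must go, 250 g: body 24 mm thick (x), 46 mm wide (y), 48 mm high, steel shackle up to 76 mm. Origin at the centre of its underside.
- tray: Open orange parts tray fixed on the bench, 150 mm (x) by 110 mm (y), 32 mm high, walls and floor 4 mm thick. Origin at the centre of its underside.
- steel_padlock: Bystander: grey padlock of the same shape and size as the brass one, standing on the bench. Origin at the centre of its underside.
- oil_bottle: Bystander: small green oil bottle with red cap, 44 mm across, 110 mm high. Origin at the centre of its underside.
- screwdriver: Bystander: screwdriver with yellow handle, 200 mm long, lying on the bench, handle to its -x. Origin under it.

How it is judged:
By the outcome, as a careful person would: the job done as asked, in the order asked, and still so for the second after the job is handed in, while the arm keeps its last pose, push and grip.
It also fails if it takes over 53 s, if anything falls off the work surface, if the arm or the gripper's body presses on something with over 40 N, if the wrist force passes 120 N, or if a joint passes its speed limit or range.

ROBOT

A 7-joint arm with a two-finger parallel gripper is mounted at the origin on the work surface. World frame = base frame: x ahead of the robot, y to its left, z up, the work surface at z = 0. Lengths are in m, angles in rad, forces in N, time in s.
With the tool pointing down it reaches from about 0.4 to 0.9 m from the base axis. Payload 5.6 kg.
Tool frame: the origin (TCP) lies midway between the tips of the shut fingers; the grasp point (between the pads) lies 19 mm behind it; z points along the fingers, y is the line along which they close (so a half turn about z gives the same grasp; the last joint's range is limited). The gripper opens to 92 mm and grips with 3 to 60 N. Pads are 20 mm wide; open, the fingers measure 128 mm over their backs; the gripper's body (75 mm by 189 mm) begins 69 mm behind the grasp point.
Start: joints at [-1.218, 0.468, -0.012, 1.603, 0.006, 1.071, -0.056], TCP at [0.251, 0.6, 0.215] pointing down, gripper open.
Joint ranges: [-2.53, 2.53], [-0.31, 2.02], [-1.57, 1.55], [0.28, 2.44], [-1.29, 4.43], [0.15, 1.84], [-2.92, 2.92]. Speed limits (rad/s): [2.57, 2.57, 3.14, 3.14, 3.14, 3.14, 3.14].

INTERFACE

Orientations are given as a 3x3 rotation matrix whose columns are the frame's x, y, z axes.
In Python, from station import env, effector, solver, viewer, workorder, search_frame, tip_of gives the robot as it stands. Calls block until the motion is done:
- env.reach(position, orientation): joint-space move of the TCP to a pose.
- env.movel(position, frame=None, rate=0.15): straight line of the TCP; frame=None keeps the orientation; rate is the mean speed in m/s.
- env.goto_joints(angles): joint-space move.
- effector.release() and effector.grasp(squeeze=None): open the fingers fully, or close them until they stop; squeeze is the grip in N (None keeps the last).
- env.pause(seconds).
- solver.inverse_kinematics(position, orientation): joint angles nearest the present ones, or None.
- env.sense(): the state.
- viewer.read_camera(name): name is "scene" or "top"; returns (picture, depth): 480x640x3 uint8, red, green, blue; 480x640 float32, m along the optical axis (not along the pixel's ray), 0 where there is no reading.
- viewer.camera_info(name): a dict with "intrinsics" (3x3 intrinsics, pixels), "eye" and "rotation" of the camera in the world. Camera axes: x right, y up, looking along -z (the intrinsics and any distortion apply to the point x, -y, -z); pixel columns grow to the right and rows downward; lengths in m; the calibration is good to about 2 mm. A picture is of the moment at which its call begins. camera_info takes no time and is no camera call.
A pose or a line that the arm cannot do raises env.PlanningError and nothing moves.
- workorder.finish_job(): hands the job in; it is judged then, once.
Trained networks look in the newest picture that a camera, given by its name, has taken for a name from the list of things; names that differ only in an ending like _2 or _b are one class to them, and where a whole thing is asked for, a point or a joint stands for the part that bears it (a point fixed in the world has none). Each returns a list of dicts, best first, with "score" (0 to 1); they miss things now and then, are a little off and sometimes report something else, mostly with a low value. They report only what shows in the picture. A call takes as long as a camera call.
- search_frame(camera, name): "at" ([x, y, z] in m, in world coordinates, good to about 4 mm: the middle of the surface that is visible of it).
- tip_of(camera, name): "at" ([x, y, z] in m, in world coordinates, good to about 4 mm: a listed point, or the origin of a listed thing).
The state is a dict: "t": time; "joint_positions": joint angles; "joint_velocities": joint speeds; "tau": joint torques, N m; "ee_pos": TCP position; "tcp_rot": TCP orientation; "wrist_force": force on the tool from outside, world axes, zero at the start; "moment": the same for the moment, N m; "gripper_width": finger opening in m; "grasp_force": force on a finger pad.
Only numpy, scipy, OpenCV 4.12 (cv2) and the standard library are available. Lean on these libraries where they do the work, as an engineer would, in place of code of your own. Each camera call takes 0.05 s, during which the arm holds its last target. There are 200 camera calls.

## Working session

There is one attempt and no reset: what is moved stays moved. The work goes in short steps, each a Python script; the robot and the scene stay as the last script left them, time stands still between calls to the robot, and variables do not carry over. Pictures are saved under pics/ and viewed, at most 10 in all, crops included, and the job is handed in when it is done.

```bash
mkdir -p pics; ls
python3 - <<'E'
from station import *
import cv2,numpy as np
for c in("scene","top"):
    p,d=viewer.read_camera(c); cv2.imwrite(f"pics/{c}0.png",p[:,:,::-1]); np.save(f"pics/{c}0.npy",d)
    i=viewer.camera_info(c); print(c,{k:np.round(v,3).tolist() if not isinstance(v,str) else v for k,v in i.items()})
    for n in("jig","frame_corner","sprung_rail_end","square","square_corner","brass_padlock","tray","steel_padlock"):
        print(n,[(np.round(r["at"],3).tolist(),round(float(r["score"]),2)) for r in tip_of(c,n)[:2]])
print(env.sense()["t"],env.sense()["tcp_rot"])
E
```

```text
pics
scene {'intrinsics': [[569.582, 0.0, 321.216], [0.0, 569.582, 243.133], [0.0, 0.0, 1.0]], 'eye': [1.08, -0.732, 0.69], 'rotation': [[0.824, -0.359, 0.438], [0.566, 0.497, -0.658], [0.019, 0.79, 0.612]]}
jig [([0.586, 0.177, -0.002], 0.6), ([0.53, -0.108, -0.003], 0.2)]
frame_corner [([0.627, 0.231, 0.009], 0.66)]
sprung_rail_end [([0.635, 0.077, 0.029], 0.76)]
square [([0.53, -0.108, -0.0], 0.63), ([0.627, 0.23, 0.007], 0.45)]
square_corner [([0.591, -0.112, -0.001], 0.56)]
brass_padlock [([0.592, 0.172, 0.006], 0.86)]
tray [([0.463, -0.417, -0.003], 0.72), ([0.588, 0.173, 0.006], 0.31)]
steel_padlock [([0.702, -0.316, 0.001], 0.77), ([0.594, -0.11, -0.002], 0.73)]
top {'intrinsics': [[513.87, 0.0, 317.73], [0.0, 513.87, 242.089], [0.0, 0.0, 1.0]], 'eye': [0.398, -0.055, 1.163], 'rotation': [[0.055, 0.972, -0.229], [-0.998, 0.055, -0.007], [0.006, 0.229, 0.973]]}
jig [([0.589, 0.176, -0.002], 0.76)]
frame_corner [([0.632, 0.226, 0.006], 0.68)]
sprung_rail_end [([0.629, 0.229, 0.004], 0.7), ([0.637, 0.081, 0.024], 0.61)]
square [([0.525, -0.11, -0.004], 0.67)]
square_corner [([0.589, -0.109, -0.001], 0.89), ([0.46, -0.417, -0.002], 0.45)]
brass_padlock [([0.592, 0.176, 0.002], 0.59)]
tray [([0.458, -0.42, -0.001], 0.71)]
steel_padlock [([0.7, -0.321, 0.002], 0.63)]
0.9 [[-9.22666261e-01  3.85599491e-01  5.57526894e-05]
 [ 3.85599492e-01  9.22666262e-01  2.27410601e-05]
 [-4.26721843e-05  4.24806176e-05 -9.99999998e-01]]
```

View pics/top0.png

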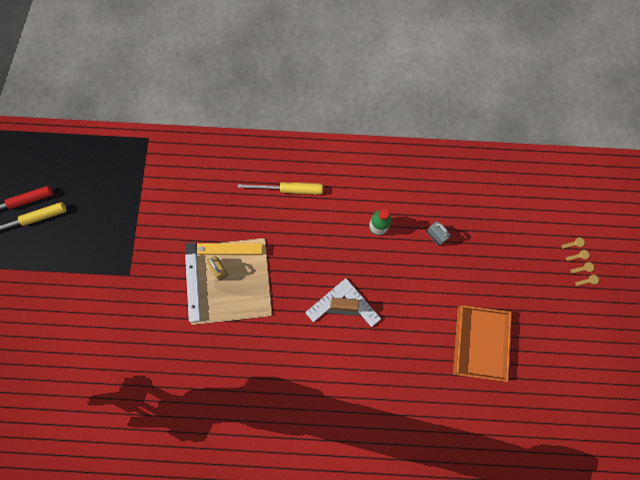

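View pics/scene0.png

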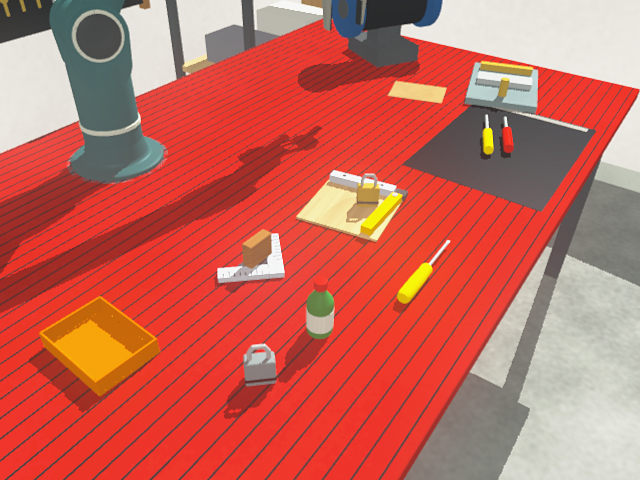

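Top view: the jig is at about (230,280) with its corner at top left (192,248). The square is at (345,300) with its corner pointing up, the brass padlock at (217,267), and the tray at (483,343). Next I'll get precise poses from the depth cloud.

```bash
cat > h.py <<'E'
from station import *
import cv2,numpy as np
def cloud(c,p=None,d=None):
    if p is None: p,d=viewer.read_camera(c)
    i=viewer.camera_info(c);K=np.array(i["intrinsics"]);R=np.array(i["rotation"]);e=np.array(i["eye"])
    v,u=np.mgrid[:480,:640]
    P=np.stack([(u-K[0,2])/K[0,0]*d,-(v-K[1,2])/K[1,1]*d,-d],-1)@R.T+e
    hsv=cv2.cvtColor(np.ascontiguousarray(p),cv2.COLOR_RGB2HSV)
    return p,P,hsv,d>0
def rect(Q):
    (c,s,a)=cv2.minAreaRect((Q[:,:2]*1000).astype(np.float32)); return np.round(c,1),np.round(s,1),round(a,2)
def down(yaw): # tool y axis along yaw (world), z down
    y=np.array([np.cos(yaw),np.sin(yaw),0]);z=np.array([0,0,-1.]);return np.stack([np.cross(y,z),y,z],1)
E
cat > a.py <<'E'
from h import *
import sys
for c in("scene","top"):
    p=cv2.imread(f"pics/{c}0.png")[:,:,::-1];d=np.load(f"pics/{c}0.npy")
    p,P,h,ok=cloud(c,p,d)
    X,Y,Z=P[...,0],P[...,1],P[...,2];H,S,V=h[...,0],h[...,1],h[...,2]
    box=lambda x,y,r:ok&(abs(X-x)<r)&(abs(Y-y)<r)
    j=box(.57,.155,.13)
    print(c,"bench z",np.median(Z[box(.4,0.05,.04)]))
    pad=j&(Z>.03)&(Z<.1)&(np.hypot(X-.592,Y-.174)<.045)
    print("padlock",pad.sum(),rect(P[pad]),Z[pad].max()); b=pad&(Z>.045)&(Z<.056);print(" top",rect(P[b]),P[b].mean(0).round(4))
    s_=pad&(Z>.06)
    if s_.sum()>5:
        q=P[s_][:,:2]; w,v=np.linalg.eigh(np.cov(q.T));print(" shackle",q.mean(0).round(4),np.degrees(np.arctan2(v[1,1],v[0,1])),np.sqrt(w))
    white=j&(S<50)&(V>120)&(Z>.019)&(Z<.029)
    print("fixed",white.sum(),rect(P[white]),np.median(Z[white]))
    yel=j&(H>20)&(H<30)&(S>200)&(V>150)&(Z>.019)&(Z<.03)
    print("yellow",yel.sum(),rect(P[yel]))
    board=j&(Z>.003)&(Z<.010)&(S<170)&(H>8)&(H<30)
    print("board",board.sum(),rect(P[board]))
    q=box(.52,-.11,.1)
    leg=q&(S<60)&(Z>.007)&(Z<.018);print("sq legs",leg.sum(),rect(P[leg]))
    for pt in ():pass
    g=q&(Z>.05)&(Z<.07);print("grip top",g.sum(),rect(P[g]),np.median(Z[g]))
    t=box(.46,-.42,.1)&(Z>.026)&(Z<.036);print("tray",rect(P[t]))
E
python3 a.py
```

```text
scene bench z -0.000273440609518838
padlock 417 (array([595.1, 172. ]), array([47.6, 31.4]), 42.28) 0.0844294695530502
 top (array([594.6, 172.7]), array([45.4, 32.6]), 33.98) [0.5963 0.1697 0.0514]
 shackle [0.5951 0.1726] -144.65278941268983 [0.00214399 0.0109307 ]
fixed 380 (array([560.8, 225.2]), array([175.5,  37.8]), 6.04) 0.02308686465470805
yellow 187 (array([642.5, 150.8]), array([ 25.7, 150. ]), 3.32)
board 2641 (array([573.1, 139.9]), array([182.6, 168.3]), 8.92)
sq legs 1102 (array([ 507. , -113.5]), array([119.6, 122.9]), 43.6)
grip top 362 (array([ 528.2, -113.5]), array([61.9, 24. ]), 86.53) 0.05949263219769224
tray (array([ 462.6, -419.6]), array([111.5, 154.4]), 85.73)
top bench z 2.5483431759676378e-05
padlock 257 (array([592.2, 175.2]), array([47.1, 24.4]), 35.07) 0.08487027199383657
 top (array([592.4, 175.2]), array([46.7, 24.4]), 35.74) [0.5905 0.173  0.0527]
 shackle [0.5898 0.1731] -144.79695392849746 [0.00201284 0.00982961]
fixed 715 (array([555.8, 228.2]), array([166.9,  40.1]), 2.91) 0.02381648815762194
yellow 0 (array([0., 0.]), array([0., 0.]), 0.0)
board 3919 (array([570.6, 150.3]), array([181.8, 180.5]), 9.2)
sq legs 1134 (array([ 504.5, -111. ]), array([120. , 119.9]), 43.53)
grip top 294 (array([ 525.4, -111.9]), array([59. , 22.3]), 88.81) 0.06074941213751328
tray (array([ 461. , -418.1]), array([111.8, 150.4]), 85.6)
```

```bash
cat > b.py <<'E'
from h import *
def big(m,k=0):
    n,l,s,_=cv2.connectedComponentsWithStats(m.astype(np.uint8)); return l==1+np.argmax(s[1:,4])
for c in("top","scene"):
    p=cv2.imread(f"pics/{c}0.png")[:,:,::-1];d=np.load(f"pics/{c}0.npy")
    p,P,h,ok=cloud(c,p,d)
    X,Y,Z=P[...,0],P[...,1],P[...,2]
    j=ok&(abs(X-.57)<.13)&(abs(Y-.155)<.13)
    m=big(j&(Z>.0035)&(Z<.04)); q=P[m]; print(c,"all",rect(q),m.sum())
    wh=big(j&(h[...,1]<70)&(Z>.018)&(Z<.03)); print("white",wh.sum(),rect(P[wh]))
    q=P[wh][:,:2]; w,v=np.linalg.eigh(np.cov(q.T)); print(" pca",q.mean(0).round(4),np.degrees(np.arctan2(v[1,1],v[0,1]))%180, np.sqrt(w*12).round(4))
    yl=big(j&(h[...,1]>150)&(abs(h[...,0].astype(int)-24)<5)&(Z>.018)&(Z<.03)); print("yel",yl.sum(),rect(P[yl]))
    q=P[yl][:,:2]; w,v=np.linalg.eigh(np.cov(q.T)); print(" pca",q.mean(0).round(4),np.degrees(np.arctan2(v[1,1],v[0,1]))%180,np.sqrt(w*12).round(4))
    print(h[250,230],P[250,230],h[248,192],P[248,192],h[290,193],P[290,193]) if c=="top" else 0
    o=p[200:340,170:300] if c=="top" else p[150:260,280:430]
    cv2.imwrite(f"pics/crop_{c}.png",cv2.resize(o[:,:,::-1],None,fx=5,fy=4 if c=="top" else 5,interpolation=cv2.INTER_NEAREST))
E
python3 b.py
```

```text
top all (array([571.8, 154.8]), array([187.7, 188.6]), 10.15) 5598
white 793 (array([560.1, 229.9]), array([177.6,  25.4]), 9.64)
 pca [0.5522 0.2279] 9.458175279640443 [0.0244 0.1659]
yel 604 (array([640. , 153.7]), array([ 23. , 146.4]), 3.24)
 pca [0.6401 0.1496] 93.12836239469797 [0.0237 0.1418]
[ 21 172 231] [0.63665528 0.15083934 0.0231603 ] [120   7  74] [0.63764156 0.23876285 0.01738883] [117  11 206] [0.54112012 0.22429152 0.02375846]
scene all (array([573.2, 150. ]), array([186. , 188.3]), 9.81) 4038
white 221 (array([511. , 217.6]), array([74.5, 31.5]), 8.31)
 pca [0.5101 0.2172] 9.3662653705249 [0.0273 0.0712]
yel 115 (array([653.2, 152. ]), array([152.9,  23.5]), 85.36)
 pca [0.6517 0.1339] 89.52215083223616 [0.0173 0.1665]
```

View pics/crop_top.png

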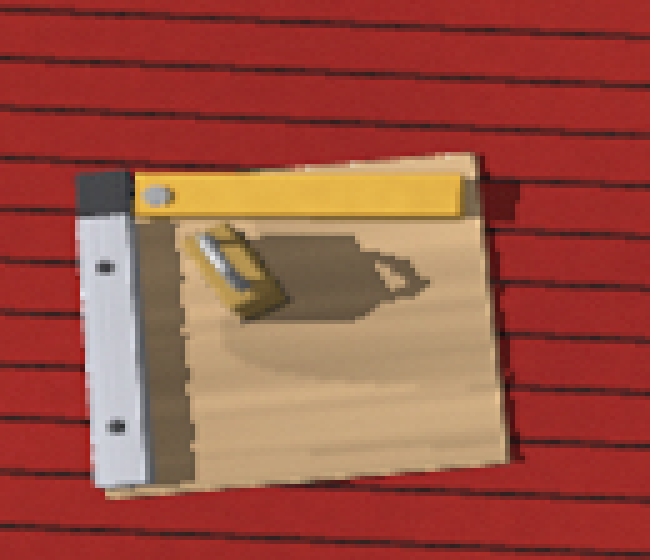

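The jig yaw is about 189.4° with its origin at (0.589, 0.176), and the rail, board and network all agree. The yellow rail leans in 0.11 rad. The padlock is at (0.593, 0.174) with its width along 35.5°. I'll move it now.

Run:
```python
from h import *
s=env.sense
r=np.radians
y0=np.degrees(np.arctan2(s()["tcp_rot"][1][1],s()["tcp_rot"][0][1]));print("yaw",y0)
R=down(r(125.5))
env.reach([.593,.174,.15],R);print(s()["t"],s()["joint_positions"])
env.movel([.593,.174,.036],rate=.15)
effector.grasp(25);print(s()["t"],s()["gripper_width"],s()["grasp_force"])
env.movel([.593,.174,.16],rate=.25);print(s()["t"],s()["gripper_width"])
best=None
for a in(-4.4,175.6):
    q=solver.inverse_kinematics([.461,-.419,.13],down(r(a)));print(a,q)
p,P,h,ok=cloud("scene");cv2.imwrite("pics/lift.png",p[:,:,::-1])
```

```text
yaw 67.3190375695498
2.8833 [-0.32604851  0.48380058 -0.02017448  1.73948876  0.01107621  0.91814329
  1.84110351]
4.825 0.02390102721319572 24.92433875799179
5.475 0.023874470785995576
-4.4 [ 0.22482431  0.57731686  0.63139384  1.77384649 -0.41465759  0.92669622
  0.9561719 ]
175.6 [-0.13747367  0.9631191   1.33887476  1.79426476 -0.99830294  1.25503478
 -1.72825917]
```

View pics/lift.png

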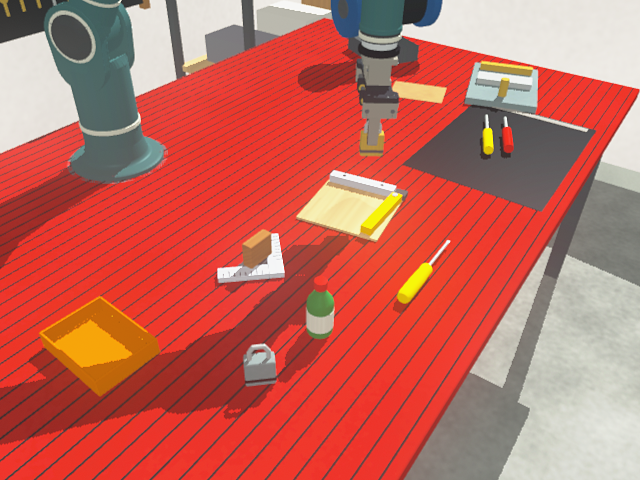

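The picture shows the padlock held at about (371,140), with the jig empty. Next, the tray.

Run:
```python
from h import *
s=env.sense
r=np.radians
env.reach([.461,-.419,.12],down(r(-4.4)));print(s()["t"])
env.movel([.461,-.419,.036],rate=.15)
effector.release();print(s()["t"])
env.movel([.461,-.419,.15],rate=.3)
p,P,h,ok=cloud("scene");cv2.imwrite("pics/tray.png",p[:,:,::-1])
env.reach([.5255,-.1118,.13],down(r(-1.5)));print(s()["t"],s()["joint_positions"].round(2))
p,P,h,ok=cloud("top");cv2.imwrite("pics/tray2.png",p[:,:,::-1])
for a in(54.4,234.4):print(a,solver.inverse_kinematics([.58,.17,.1],down(r(a))))
```

```text
7.7083
9.5
11.2833 [-0.36  0.44  0.64  1.98 -0.35  0.83  0.45]
54.4 [-0.59868828  0.54019713  0.34173153  1.8245303  -0.23862598  0.81711518
  0.81180172]
234.4 [-1.08003753  0.79217502  1.08194989  1.85401845 -0.82474138  1.0271679
 -1.83937264]
```

View pics/tray2.png

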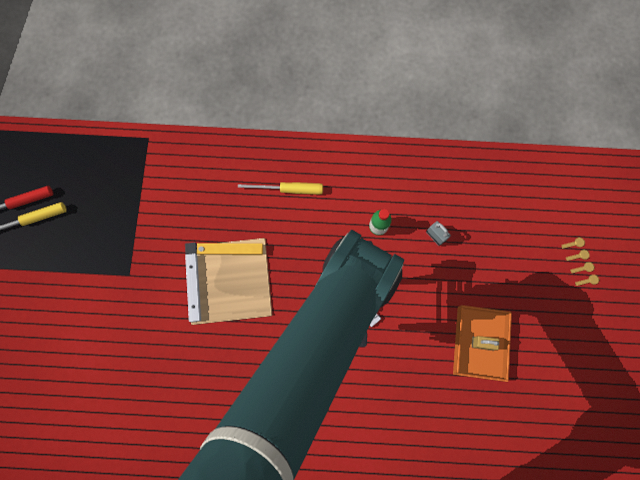

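The padlock lies in the tray at (486,343). Next I'll grasp the square high enough for the gripper to clear the bottle, and carry it above the jig.

```bash
cat >> h.py <<'E'
JO=np.array([.589,.176]);PSI=np.radians(189.4)
def jw(x,y,dpsi=0): # jig-frame offset -> world xy
    c,s_=np.cos(PSI),np.sin(PSI); return JO+np.array([c*x-s_*y,s_*x+c*y])
def fj(): # wrist force in jig axes, moment z
    S=env.sense();f=np.array(S["wrist_force"]);c,s_=np.cos(PSI),np.sin(PSI)
    d=np.array(S["ee_pos"][:2])-JO
    return np.round([c*f[0]+s_*f[1],-s_*f[0]+c*f[1],f[2],S["moment"][2]],2),np.round(1000*np.array([c*d[0]+s_*d[1],-s_*d[0]+c*d[1],S["ee_pos"][2]]),1),round(S["t"],2)
YAW=np.radians(54.4)
E
python3 - <<'E'
from h import *
s=env.sense
env.movel([.5255,-.1118,.030],rate=.15);print(fj())
effector.grasp(50);print(s()["t"],s()["gripper_width"],s()["grasp_force"],fj())
env.movel([.5255,-.1118,.11],rate=.25);print(fj())
x,y=jw(.026,.012)
env.reach([x,y,.10],down(YAW));print(fj(),s()["gripper_width"])
for c in("top","scene"):
    p,d=viewer.read_camera(c);cv2.imwrite(f"pics/over_{c}.png",p[:,:,::-1]);np.save(f"pics/over_{c}.npy",d)
    for n in("square","square_corner","frame_corner"):print(c,n,[(np.round(r["at"],3).tolist(),round(float(r["score"]),2)) for r in tip_of(c,n)[:2]])
E
python3 - <<'E'
import sys;sys.path.insert(0,'.')
from h import *
a=cv2.imread("pics/over_top.png")[180:360,120:320];b=cv2.imread("pics/over_scene.png")[70:270,230:450]
cv2.imwrite("pics/over.png",np.hstack([cv2.resize(a,(400,400)),cv2.resize(b,(400,400))]))
E
```

```text
(array([-0.33, -0.77,  0.28,  0.  ]), array([109.2, 274.2,  30.6]), 12.15)
13.2083 0.021651173840941246 49.99973952770233 (array([-0.65,  0.27,  0.08, -0.02]), array([109.4, 273.7,  30. ]), 13.21)
(array([-0.76, -0.84, -3.94,  0.  ]), array([110.1, 272.8, 109.4]), 13.68)
(array([ 1.3 ,  0.11, -3.65, -0.  ]), array([26.4, 14.8, 99.5]), 14.74) 0.021829469414563176
top square [([0.567, 0.158, 0.069], 0.98)]
top square_corner []
top frame_corner []
scene square [([0.567, 0.16, 0.071], 0.88), ([0.626, 0.226, 0.006], 0.46)]
scene square_corner [([0.601, 0.214, 0.068], 0.64)]
scene frame_corner [([0.629, 0.231, 0.006], 0.72), ([0.458, -0.423, 0.004], 0.37)]
```

View pics/over.png

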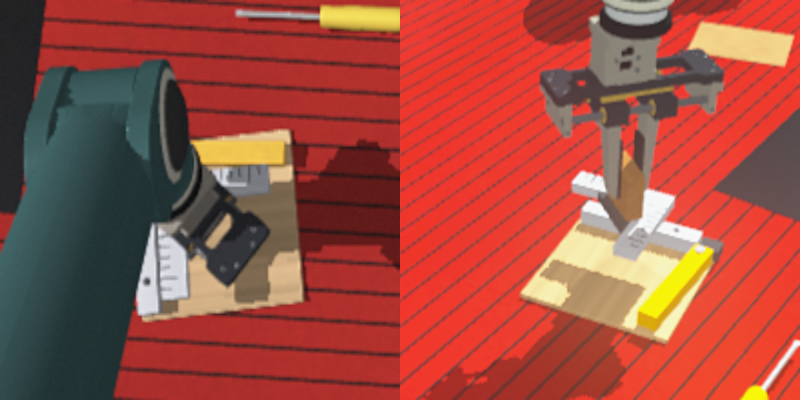

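The square is over the jig with both legs parallel to the rails. The networks put its origin at (0.567, 0.159), where I expected (0.565, 0.160). Now I'll lower it.

Run:
```python
from h import *
x,y=jw(.026,.012)
env.movel([x,y,.045],down(YAW),rate=.1);env.pause(.1);print(fj())
for z in(.039,.037,.036,.035):
    env.movel([x,y,z],down(YAW),rate=.04);env.pause(.1);f=fj();print(z,f)
    if f[0][2]>1: break
for oy in(.006,.002,.0,-.002,-.004):
    x,y=jw(.026,oy)
    env.movel([x,y,z],down(YAW),rate=.04);env.pause(.1);f=fj();print(oy,f)
    if f[0][1]>6: break
```

```text
(array([ 0.1 , -0.2 , -2.37,  0.02]), array([25.3, 12. , 45.7]), 15.94)
0.039 (array([-0.79, -0.1 , -3.83,  0.03]), array([26. , 12. , 39.1]), 16.34)
0.037 (array([ 0.61, -0.27, -3.32, -0.  ]), array([26., 12., 37.]), 16.69)
0.036 (array([-0.38, -0.7 , -2.15, -0.02]), array([25.8, 12. , 36.1]), 17.04)
0.035 (array([ 2.79, -0.41,  6.53, -0.02]), array([25.8, 12. , 36.1]), 17.39)
0.006 (array([0.88, 1.59, 6.02, 0.09]), array([25.1,  6.7, 36. ]), 17.79)
0.002 (array([-0.11,  2.93,  4.69,  0.05]), array([24.8,  3. , 36. ]), 18.14)
0.0 (array([-0.41,  4.46,  5.47,  0.04]), array([24.8,  1.4, 36. ]), 18.49)
-0.002 (array([0.56, 4.3 , 4.79, 0.08]), array([24.7, -0.6, 36. ]), 18.84)
-0.004 (array([0.32, 7.2 , 5.42, 0.22]), array([24.6, -0.9, 36.1]), 19.19)
```

Run:
```python
from h import *
def go(ox,oy,z=.0352,dy=0,rate=.05):
    x,y=jw(ox,oy);env.movel([x,y,z],down(YAW+dy),rate=rate);env.pause(.1);f=fj();S=env.sense()["tcp_rot"];print(ox,oy,f,round(np.degrees(np.arctan2(S[1][1],S[0][1])),2));return f
go(.026,-.006)
go(.026,-.004)
for ox in(.016,.008,.004,.002,0,-.002,-.004,-.006,-.008):
    f=go(ox,-.004)
    if f[0][0]>16: break
for c in("top","scene"):
    p,d=viewer.read_camera(c);cv2.imwrite(f"pics/in_{c}.png",p[:,:,::-1]);np.save(f"pics/in_{c}.npy",d)
a=cv2.imread("pics/in_top.png")[210:340,150:300];b=cv2.imread("pics/in_scene.png")[130:260,270:430]
cv2.imwrite("pics/in.png",np.hstack([cv2.resize(a,(400,347)),cv2.resize(b,(400,347))]))
```

```text
0.026 -0.006 (array([-0.23, 10.69,  6.03,  0.29]), array([24.6, -1. , 36.2]), 19.54) 54.28
0.026 -0.004 (array([-0.93,  7.26,  4.6 ,  0.24]), array([24.6, -0.9, 36.1]), 19.89) 54.33
0.016 -0.004 (array([19.52,  8.55, 27.4 ,  0.19]), array([22. , -0.9, 36.4]), 20.34) 54.35
```

View pics/in.png

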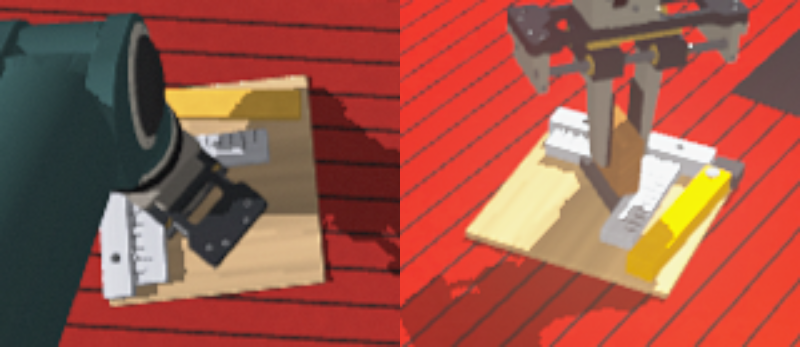

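The leg is against the fixed rail, but a gap remains to the yellow rail. The downward press of 27 N made friction that jammed the slide. I'll unload z, slide nearly floating, then settle.

```bash
cat >> h.py <<'E'
def go(ox,oy,z=.0352,dy=0,rate=.05):
    x,y=jw(ox,oy);env.movel([x,y,z],down(YAW+dy),rate=rate);env.pause(.1);f=fj();S=env.sense()["tcp_rot"];print(ox,oy,z,f,round(np.degrees(np.arctan2(S[1][1],S[0][1])),2));return f
E
python3 - <<'E'
from h import *
go(.022,.0,.0375)
for ox in(.014,.008,.004,.001,-.001,-.003):
    f=go(ox,-.001,.0375)
    if f[0][0]>16 or f[0][2]>12: break
E
```

```text
0.022 0.0 0.0375 (array([-0.26, -0.11, -2.87, -0.  ]), array([21.8, -0.7, 37.1]), 20.84) 54.44
0.014 -0.001 0.0375 (array([-1.76,  0.86, -3.79,  0.09]), array([13.4, -0.8, 37.5]), 21.25) 54.4
0.008 -0.001 0.0375 (array([ 0.6 ,  2.09, -4.18, -0.  ]), array([ 7.9, -0.8, 37.4]), 21.62) 54.38
0.004 -0.001 0.0375 (array([ 1.34,  2.67, -3.35, -0.06]), array([ 4.3, -0.7, 37.3]), 21.97) 54.38
0.001 -0.001 0.0375 (array([ 2.74,  2.79, -4.35, -0.07]), array([ 1.3, -0.7, 37.3]), 22.32) 54.39
-0.001 -0.001 0.0375 (array([ 3.42,  3.99, -4.79, -0.08]), array([-0.4, -0.7, 37.2]), 22.67) 54.39
-0.003 -0.001 0.0375 (array([ 7.51,  3.05, -0.55,  0.02]), array([-0.7, -0.8, 37. ]), 23.02) 54.41
```

Run:
```python
from h import *
go(-.001,-.001,.0358)
go(-.001,-.004,.0358)
go(-.001,-.005,.0358)
f=go(-.003,-.005,.0358)
f=go(-.004,-.005,.0362)
if f[0][0]<10: go(-.005,-.005,.0366)
for dy in(.004,-.004):go(-.004,-.005,.0362,dy)
go(-.004,-.005,.0362)
for c in("top","scene"):
    p,d=viewer.read_camera(c);cv2.imwrite(f"pics/fin_{c}.png",p[:,:,::-1]);np.save(f"pics/fin_{c}.npy",d)
    for n in("square","square_corner","frame_corner","sprung_rail_end"):print(c,n,[(np.round(r["at"],3).tolist(),round(float(r["score"]),2)) for r in tip_of(c,n)[:2]])
a=cv2.imread("pics/fin_top.png")[210:340,150:300];b=cv2.imread("pics/fin_scene.png")[130:260,270:430]
cv2.imwrite("pics/fin.png",np.hstack([cv2.resize(a,(400,347)),cv2.resize(b,(400,347))]))
```

```text
-0.001 -0.001 0.0358 (array([5.24, 3.58, 0.84, 0.03]), array([-0.4, -0.9, 36.1]), 23.37) 54.42
-0.001 -0.004 0.0358 (array([6.82, 8.12, 1.6 , 0.13]), array([-0.4, -1.1, 36.2]), 23.72) 54.36
-0.001 -0.005 0.0358 (array([ 6.  , 10.51,  1.74,  0.16]), array([-0.5, -1.1, 36.2]), 24.07) 54.33
-0.003 -0.005 0.0358 (array([11.19,  9.36,  6.43,  0.24]), array([-0.6, -1. , 36.3]), 24.42) 54.33
-0.004 -0.005 0.0362 (array([12.43, 10.06,  6.71,  0.24]), array([-0.7, -1. , 36.4]), 24.77) 54.33
-0.004 -0.005 0.0362 (array([13.07,  9.77,  6.64,  0.04]), array([-0.7, -1. , 36.3]), 25.12) 54.52
-0.004 -0.005 0.0362 (array([13.14, 10.61,  7.26,  0.35]), array([-0.7, -1. , 36.4]), 25.47) 54.15
-0.004 -0.005 0.0362 (array([14.14, 10.29,  6.67,  0.22]), array([-0.7, -1.1, 36.4]), 25.82) 54.33
top square [([0.587, 0.181, 0.002], 0.73)]
top square_corner [([0.459, -0.42, 0.001], 0.75)]
top frame_corner []
top sprung_rail_end [([0.652, 0.084, 0.023], 0.9)]
scene square [([0.59, 0.18, 0.005], 0.69), ([0.648, 0.08, 0.028], 0.48)]
scene square_corner [([0.626, 0.232, 0.002], 0.96)]
scene frame_corner [([0.626, 0.23, 0.007], 0.6)]
scene sprung_rail_end [([0.649, 0.08, 0.03], 0.68)]
```

View pics/fin.png

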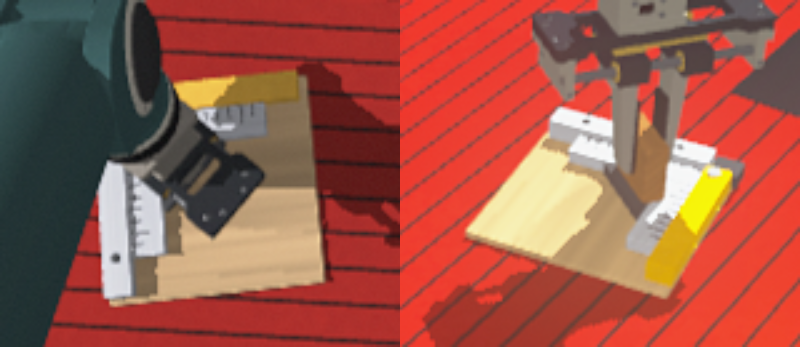

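Both legs bear on their rails. The yellow rail's end is at (0.650, 0.082), against (0.6505, 0.0795) when square. The forces are steady at 14 N and 10 N into the rails, and the moment shows the leg loaded along its length. I'll check that it holds for a second, then hand in.

Run:
```python
from h import *
go(-.0045,-.006,.0362,-.002);env.pause(1.0);print(fj(),env.sense()["gripper_width"])
p,P,h,ok=cloud("top");X,Y,Z=P[...,0],P[...,1],P[...,2]
m=ok&(abs(X-.65)<.04)&(abs(Y-.12)<.06)&(h[...,1]>150)&(abs(h[...,0].astype(int)-24)<6)&(Z>.018)&(Z<.03)
q=P[m][:,:2];w,v=np.linalg.eigh(np.cov(q.T));print("yellow",m.sum(),np.degrees(np.arctan2(v[1,1],v[0,1]))%180,np.sqrt(12*w))
t=ok&(abs(X-.46)<.07)&(abs(Y+.42)<.05)&(Z>.036);print("tray obj",P[t].mean(0).round(3),t.sum())
print(workorder.finish_job())
```

```text
-0.0045 -0.006 0.0362 (array([13.45, 13.15,  8.46,  0.32]), array([-0.7, -1. , 36.4]), 26.67) 54.21
(array([13.93, 12.32,  8.96,  0.38]), array([-0.8, -1.1, 36.4]), 27.67) 0.02150057537332694
yellow 411 97.91524356559286 [0.02275676 0.09801634]
tray obj [ 0.459 -0.418  0.056] 277
the job is handed in; nothing more can be done
None
```

I handed in the job at about 28 s with the brass padlock in the tray and the square still gripped and pressed into the jig corner at about 14 N and 12 N; I can't see the verdict, and the last camera fit put the yellow rail at 97.9° against about 99.4° for square, which I took as measurement error because the rail was partly hidden.

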